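# Make up the hinge kit and the perch kit for the chicken run

### The arm

A 7-joint arm with a two-finger parallel gripper is mounted at the origin on the work surface. World frame = base frame: x ahead of the robot, y to its left, z up, the work surface at z = 0. Lengths are in m, angles in degrees, forces in N, time in s.
With the tool pointing down it reaches from about 0.425 to 0.925 m from the base axis. Payload 6.8 kg.
Tool frame: the origin (TCP) lies midway between the tips of the shut fingers; the grasp point (between the pads) lies pinch_z behind it (pinch_z is the distance from the TCP to the grasp point, in m); z points along the fingers, y is the line along which they close (so a half turn about z gives the same grasp; the last joint's range is limited). The gripper opens to 85 mm and grips with 20 to 120 N. Pads are 22 mm wide; open, the fingers measure 114 mm over their backs; the gripper's body (76 mm by 85 mm) begins 54 mm behind the grasp point. The pads swing forward as they close: fully open they stand 13 mm farther back than shut.
Start: joints at [-77.871, 27.33, 1.283, 89.118, -0.659, 63.558, -4.761], TCP at [0.212, 0.641, 0.231] pointing down, gripper open.
Joint ranges: [-169.35, 169.35], [-19.33, 120.38], [-80.79, 83.38], [13.8, 139.57], [-78.32, 258.32], [9.67, 109.79], [-169.56, 169.56]. Speed limits (degrees/s): [136.94, 136.94, 180, 180, 180, 180, 180].

### API

Orientations are given as [roll, pitch, yaw] about the fixed x, y, z axes, in that order (R = Rz(yaw) Ry(pitch) Rx(roll)).
In Python, from cell import read_state, capture, close_job, recognise, pinch_z gives the robot as it stands.
- The arm moves only by the tool play_rows, never from a script. Its argument "motion" is a list that holds one entry, the list of rows, each a list of 4 numbers: the shift along the tool's x, y, z in cm, then the turn about the tool's z in rad. A call has 1 to 12 rows; each row shifts and turns the commanded pose from where the row before left it, along the tool's axes as they then stand; what a row does not reach is not made up. A row lasts 1/12 s, in which the tool goes at most 41.7 mm and 7.16 degrees, less where a joint would pass 70% of its speed; a pose out of reach is approached as far as the arm can. A call with a gripper value outside its range is refused whole. "gripper" is the opening in per cent of the stroke, from 0 (shut) to 100 (fully open), set as the call begins (left out, the last holds). The fingers move at their own pace and stop on an object; "squeeze" is the grip in N (left out, the last holds). Time passes only in rows, so rows that do not move let the fingers close. It gives the time, the measured TCP pose, the force, the opening and the grip force at its end, in the units of the state.
- read_state(): the state, without advancing time (a new reading comes with each control period).
- capture(name): name is "side" or "top" or "wrist"; returns a dict with "color" (420x560x3 uint8, red, green, blue), "mtx" (3x3 intrinsics, pixels), "R" (3x3) and "t" (3): a world point X has camera coordinates R X + t; the wrist camera has in their place "mount" (4x4, takes a point from camera to tool coordinates, whose origin is the TCP and whose axes are the flange's). Camera axes: x right, y down, z forward; pixel columns grow to the right and rows downward; lengths in m; the calibration is good to about 2 mm. A picture is of the moment at which its call begins: read the wrist's pose just before it. There is no depth.
- close_job(): hands the job in; it is judged then, once.
Trained networks look in the newest picture that a camera, given by its name, has taken for a name from the list of things; names that differ only in an ending like _2 or _b are one class to them, and where a whole thing is asked for, a point or a joint stands for the part that bears it (a point fixed in the world has none). Each returns a list of dicts, best first, with "conf" (0 to 1); they miss things now and then, are a little off and sometimes report something else, mostly with a low value. They report only what shows in the picture. A call takes as long as a camera call. They do not tell look-alikes from the thing itself.
- recognise(camera, thing): "bbox" ([centre column, centre row, width, height] as shares, 0 to 1, of the picture: columns of its width, rows of its height, round what is visible of it).
The state is a dict: "t": time; "joint_positions": joint angles; "dq": joint speeds; "joint_torque": joint torques, N m; "eef_pos": TCP position; "tcp_rot": TCP orientation; "ft_force": force on the tool from outside, world axes, zero at the start; "ft_torque": the same for the moment, N m; "opening": opening from 0.0 (shut) to 1.0 (fully open); "finger_force": force on a finger pad.
Only numpy, scipy, OpenCV 4.12 (cv2) and the standard library are available. Lean on these libraries where they do the work, as an engineer would, in place of code of your own. Each camera call takes 0.05 s, during which the arm holds its last target. There are 200 camera calls.

### The job

Make up two repair kits from the stock on the mahogany shelf. The hinge kit goes in the two-compartment tray: the stainless pin jar and the grease tub; the perch kit goes in the three-compartment tray: the dowel bundle, the U-shaped perch bracket and the screw carton. Stand each thing upright on the tray's floor in a compartment of its own (any compartment of the right tray will do), and leave the amber bottle, the tile and the screwdriver alone.

Things in the scene. Friction and masses are not known exactly. Their poses are not given: they have to be found in the camera images.
- jar_mid (a point): Hinge pin jar: plain stainless steel cylinder with a ribbed screw lid, diameter 46 mm, 60 mm tall, about 0.3 kg. Starts upright on the shelf, whose top is 30 mm above the bench. Point: its centre, half-way up; z up.
- tub_mid (a point): Grease tub: squat blue plastic cylinder with a flip-top lid that stays shut, diameter 52 mm, 50 mm tall, about 0.12 kg. Starts upright on the shelf, whose top is 30 mm above the bench. Point: its centre, half-way up; z up.
- dowels_mid (a point): Dowel bundle: seven round wooden dowels bound into one rigid bundle by a thin steel spring clip low down, standing on end, diameter 36 mm, 80 mm tall, about 0.06 kg; it may be gripped at any angle. Starts upright on the shelf, whose top is 30 mm above the bench. Point: its centre, half-way up; z up.
- bracket_mid (a point): Perch bracket: stiff U of bare light-grey metal, open at the top and two ends: two upright cheeks 4 mm thick, 40 mm long (y) on a 4 mm base, 44 mm over the cheeks' outer faces (x), 55 mm tall, about 0.16 kg. Grip across the cheeks, along x. Starts upright on the shelf, whose top is 30 mm above the bench. Point: its centre, half-way up; z up.
- carton_mid (a point): Screw carton: closed, stiff cardboard box full of screws, 36 mm (x) by 50 mm (y), 56 mm tall, about 0.22 kg. Starts upright on the shelf, whose top is 30 mm above the bench. Point: its centre, half-way up; z up.
- tray2: Two-compartment tray for the hinge kit: shallow plywood tray fixed on the bench; inner floor 5 mm and rim 18 mm above the bench, walls and dividers 5 mm thick. Origin: centre of its underside; y runs along the row of compartments, x across it. Each compartment is 70 mm (y) by 80 mm (x) inside; their centres are at y = -37.5 and +37.5 mm. Outside 155 mm along y by 90 mm along x.
- tray3: Three-compartment tray for the perch kit: shallow plywood tray fixed on the bench; inner floor 5 mm and rim 18 mm above the bench, walls and dividers 5 mm thick. Origin: centre of its underside; y runs along the row of compartments, x across it. Each compartment is 70 mm (y) by 80 mm (x) inside; their centres are at y = -75, 0 and +75 mm. Outside 230 mm along y by 90 mm along x.
- bottle_mid (a point): Empty amber glass bottle, diameter 44 mm, 115 mm tall, standing in the row on the shelf; not part of any kit. Point: its centre, half-way up. The row on the shelf has six places about 90 mm apart, centre to centre, in any order.
- tile: White ceramic tile, 100 x 100 x 8 mm, lying flat on the bench at the left; not part of any kit. Origin: centre of its underside.
- screwdriver: Screwdriver, 190 mm long, lying on the bench at the right; not part of any kit. Origin: on its underside at mid-length; it lies along its x axis, handle to -x.
Not all that is in view belongs to the job. Leave any green or turquoise look-alike of the part that bears bracket_mid alone. Leave any red look-alike of the part that bears carton_mid alone.

How it is judged:
By the outcome, as a careful person would: the job done as asked, in the order asked, and still so for the second after the job is handed in, with the robot touching nothing.
It also fails if it takes over 120 s, if anything falls off the work surface, if the arm or the gripper's body presses on something with over 40 N, if the wrist force passes 120 N, or if a joint passes its speed limit or range.

## Working session

There is one attempt and no reset: what is moved stays moved. The work goes in short steps, Python scripts to look and compute and a tool call to move; the robot and the scene stay as the last step left them, time stands still between calls to the robot, and variables do not carry over. Pictures are saved under pics/ and viewed, at most 14 in all, crops included, and the job is handed in when it is done.

Besides the shell and the picture viewer there is one more tool, called after "Call:" as name(argument=value, ...), one argument or row to a line, values as JSON. play_rows: Moves the arm, as the interface text tells. Its arguments: {"type":"object","properties":{"motion":{"type":"array"},"gripper":{"type":"number"},"squeeze":{"type":"number"}},"required":["motion"]}

```bash
ls; mkdir -p pics; cat > h.py <<'E'
from cell import *
import numpy as np, cv2, json
def shot(cam,fn=None):
    c=capture(cam)
    if fn: cv2.imwrite('pics/'+fn,cv2.cvtColor(c['color'],cv2.COLOR_RGB2BGR))
    return c
def ray(c,u,v):
    R=np.array(c['R']);t=np.array(c['t']);K=np.array(c['mtx'])
    o=-R.T@t; d=R.T@np.linalg.solve(K,[u,v,1.]); return o,d
def atz(c,u,v,z):
    o,d=ray(c,u,v); return o+d*(z-o[2])/d[2]
def proj(c,X):
    p=np.array(c['R'])@np.array(X)+np.array(c['t']); p=np.array(c['mtx'])@p; return p[:2]/p[2]
E
python3 - <<'E'
from h import *
s=read_state(); print(s['eef_pos'],s['tcp_rot'],s['opening'],pinch_z)
for cam in ('top','side'):
    c=shot(cam,cam+'0.png'); print(cam,np.round(-np.array(c['R']).T@c['t'],3))
    for th in 'jar_mid tub_mid dowels_mid bracket_mid carton_mid bottle_mid tray2 tray3 tile screwdriver'.split():
        for r in recognise(cam,th)[:3]:
            b=r['bbox'];u,v=b[0]*560,b[1]*420
            print(th,round(r['conf'],2),[round(x) for x in (u,v,b[2]*560,b[3]*420)],np.round(atz(c,u,v,0.06 if 'mid' in th else .01),3))
E
```

```text
pics
[0.21206218 0.64020641 0.23034455] [-1.79898297e+02  7.28995951e-03  1.61675419e+02] 1.0009531380290786 0.0187
top [0.56  0.01  1.066]
jar_mid 0.67 [334, 185, 19, 18] [ 0.643 -0.153  0.06 ]
tub_mid 0.67 [223, 190, 24, 21] [0.636 0.116 0.06 ]
dowels_mid 0.63 [295, 184, 22, 18] [ 0.648 -0.059  0.06 ]
bracket_mid 0.97 [381, 131, 29, 25] [ 0.774 -0.274  0.06 ]
bracket_mid 0.85 [371, 186, 16, 16] [ 0.641 -0.244  0.06 ]
bracket_mid 0.62 [417, 164, 21, 19] [ 0.692 -0.359  0.06 ]
carton_mid 0.79 [261, 183, 24, 25] [0.651 0.023 0.06 ]
carton_mid 0.74 [282, 137, 23, 26] [ 0.764 -0.029  0.06 ]
bottle_mid 0.9 [185, 188, 23, 20] [0.643 0.206 0.06 ]
tray2 0.77 [199, 260, 94, 39] [0.466 0.182 0.01 ]
tray2 0.58 [331, 255, 63, 32] [ 0.47  -0.149  0.01 ]
tray3 0.77 [199, 260, 94, 39] [0.466 0.182 0.01 ]
tray3 0.58 [331, 255, 63, 32] [ 0.47  -0.149  0.01 ]
tile 0.59 [109, 271, 45, 42] [0.442 0.406 0.01 ]
screwdriver 0.65 [440, 247, 9, 77] [ 0.484 -0.429  0.01 ]
screwdriver 0.16 [332, 182, 19, 23] [ 0.654 -0.158  0.01 ]
side [ 0.14  -0.704  0.914]
jar_mid 0.87 [320, 237, 13, 26] [ 0.648 -0.157  0.0
[... 178 characters left out ...]
et_mid 0.85 [338, 260, 27, 26] [ 0.64  -0.246  0.06 ]
bracket_mid 0.76 [385, 258, 23, 24] [ 0.75  -0.307  0.06 ]
carton_mid 0.91 [285, 198, 22, 26] [0.652 0.026 0.06 ]
carton_mid 0.67 [326, 203, 14, 24] [ 0.746 -0.057  0.06 ]
bottle_mid 0.68 [255, 161, 16, 31] [0.663 0.231 0.06 ]
tray2 0.86 [209, 206, 54, 64] [0.455 0.168 0.01 ]
tray2 0.66 [339, 260, 27, 33] [ 0.671 -0.219  0.01 ]
tray2 0.56 [267, 275, 55, 54] [ 0.471 -0.158  0.01 ]
tray3 0.86 [209, 206, 54, 64] [0.455 0.168 0.01 ]
tray3 0.66 [339, 260, 27, 33] [ 0.671 -0.219  0.01 ]
tray3 0.56 [267, 275, 55, 54] [ 0.471 -0.158  0.01 ]
tile 0.72 [176, 168, 38, 21] [0.441 0.399 0.01 ]
screwdriver 0.65 [329, 357, 60, 53] [ 0.473 -0.429  0.01 ]
```

```bash
python3 - <<'E'
import cv2
a=cv2.imread('pics/top0.png')[110:300,80:460]; cv2.imwrite('pics/top0c.png',cv2.resize(a,(760,380),interpolation=cv2.INTER_CUBIC))
a=cv2.imread('pics/side0.png')[140:320,230:430]; cv2.imwrite('pics/side0c.png',cv2.resize(a,(660,594),interpolation=cv2.INTER_CUBIC))
E
```

```text
(no output)
```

View pics/top0c.png

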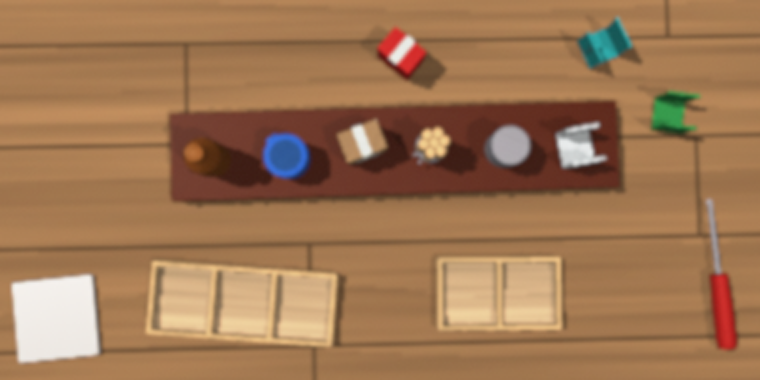

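View pics/side0c.png

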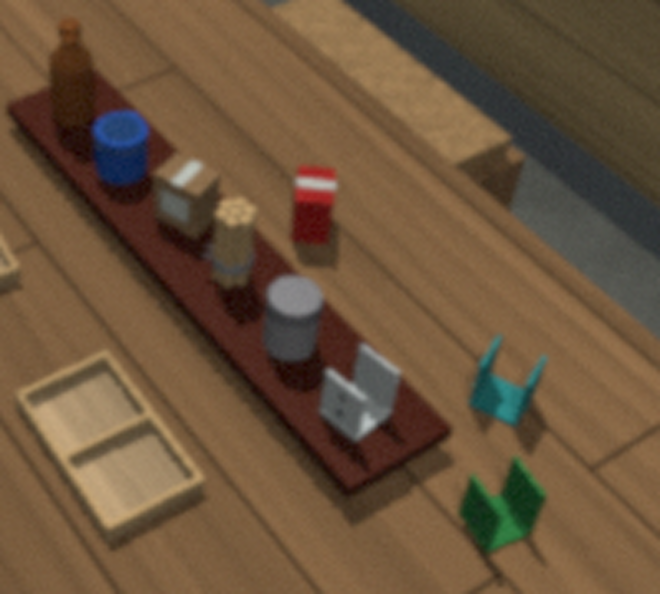

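The candidates, in full top-view pixels, are:
- **Bracket:** grey (371,184) on the shelf, teal (381,131) and green (417,164). I choose the grey one.
- **Carton:** brown (261,181) on the shelf and red (281,136). I choose the brown one.
- **Others:** jar (335,183), tub (222,187), dowels (297,181) and bottle (181,186).

The side crop confirms the grey bracket and brown carton.

```bash
python3 - <<'E'
from h import *
c=shot('top')
f=lambda u,v,z:np.round(atz(c,80+u/2,110+v/2,z),3)
for n,u,v,z in [('jar',510,146,.09),('tub',285,155,.08),('dow',434,141,.11),('car',363,141,.086),('bra',583,145,.085)]: print(n,f(u,v,z))
for n,P in [('t2',[(438,257),(560,257),(562,329),(439,328)]),('t3',[(152,262),(338,273),(333,346),(148,335)])]:
    Q=np.array([f(u,v,.018) for u,v in P]);print(n,Q[:,:2].tolist(),Q.mean(0))
    d=Q[0]-Q[1]+Q[3]-Q[2]; print(np.degrees(np.arctan2(-d[0],d[1])), np.linalg.norm(d)/2)
w=capture('wrist');print(np.round(w['mtx'],1),np.round(w['mount'],3))
E
```

```text
jar [ 0.646 -0.151  0.09 ]
tub [0.64  0.114 0.08 ]
dow [ 0.651 -0.06   0.11 ]
car [0.655 0.022 0.086]
bra [ 0.646 -0.239  0.085]
t2 [[0.514, -0.069], [0.51, -0.223], [0.42, -0.223], [0.425, -0.068]] [ 0.46725 -0.14575  0.018  ]
-1.668337448293309 0.15456552008776084
t3 [[0.515, 0.288], [0.496, 0.057], [0.406, 0.065], [0.425, 0.293]] [0.4605  0.17575 0.018  ]
-4.732648664802233 0.23028514932578698
[[333.3   0.  278.5]
 [  0.  333.3 211. ]
 [  0.    0.    1. ]] [[-0.    -0.963 -0.271  0.07 ]
 [ 1.    -0.     0.     0.001]
 [-0.    -0.271  0.963 -0.143]
 [ 0.     0.     0.     1.   ]]
```

Call:
play_rows(
  motion=[
    [[0,0,0,0.125],[0,0,0,0.125],[0,0,0,0.125],[0,0,0,0.125],[0,0,0,0.125],[0,0,0,0.125],[0,0,0,0.125],[0,0,0,0.125],[0,0,0,0.125],[0,0,0,0.125],[0,0,0,0]],
  ],
  gripper=100,
  squeeze=40,
)

```text
t: 2.12
eef_pos: [0.2119, 0.6409, 0.2313]
tcp_rot: [180.0, 0.0, 89.8]
ft_force: [-0.3, 0.3, 0.9]
opening: 1.001
finger_force: 0.0
```

Call:
play_rows(
  motion=[
    [[-3.6,1.97,0,0],[-3.6,1.97,0,0],[-3.6,1.97,0,0],[-3.6,1.97,0,0],[-3.6,1.97,0,0],[-3.6,1.97,0,0],[-3.6,1.97,0,0],[-3.6,1.97,0,0],[-3.6,1.97,0,0],[-3.6,1.97,0,0],[-3.6,1.97,0,0]],
  ],
)

```text
t: 3.03
eef_pos: [0.4299, 0.2432, 0.2317]
tcp_rot: [180.0, -0.0, 90.3]
ft_force: [-0.2, 0.1, 0.1]
opening: 0.999
finger_force: 0.0
```

Call:
play_rows(
  motion=[
    [[-3.6,1.97,0,0],[-3.6,1.97,0,0],[-3.6,1.97,0,0],[-3.6,1.97,0,0],[-3.6,1.97,0,0],[-3.6,1.97,0,0],[-3.6,1.97,0,0],[-3.6,1.97,0,0],[-3.6,1.97,0,0],[-3.6,1.97,0,0],[-3.6,1.97,0,0],[0,0,0,0]],
  ],
)

```text
t: 4.03
eef_pos: [0.6474, -0.1608, 0.2316]
tcp_rot: [179.9, 0.4, 89.8]
ft_force: [-1.5, -1.8, 1.3]
opening: 0.996
finger_force: 0.0
```

```bash
cat >> h.py <<'E'
from scipy.spatial.transform import Rotation as Ro
def wshot(fn=None):
    s=read_state(); c=shot('wrist',fn); M=np.array(c['mount'])
    T=np.eye(4);T[:3,:3]=Ro.from_euler('xyz',s['tcp_rot'],degrees=True).as_matrix();T[:3,3]=s['eef_pos']
    W=np.linalg.inv(T@M); c['R']=W[:3,:3];c['t']=W[:3,3]; print('tcp',np.round(s['eef_pos'],4),np.round(s['tcp_rot'],1)); return c
def rec(c,th,z,n=3,cam='wrist'):
    for r in recognise(cam,th)[:n]:
        b=r['bbox'];u,v=b[0]*560,b[1]*420
        print(th,round(r['conf'],2),[round(x) for x in (u,v,b[2]*560,b[3]*420)],np.round(atz(c,u,v,z),3))
E
python3 - <<'E'
from h import *
c=wshot('w1.png')
rec(c,'jar_mid',.06);rec(c,'bracket_mid',.06);rec(c,'dowels_mid',.07)
E
```

```text
tcp [ 0.6474 -0.1608  0.2316] [179.9   0.4  89.8]
jar_mid 0.77 [279, 182, 51, 59] [ 0.647 -0.152  0.06 ]
bracket_mid 0.86 [388, 277, 48, 35] [ 0.761 -0.252  0.06 ]
bracket_mid 0.85 [314, 343, 43, 36] [ 0.686 -0.333  0.06 ]
bracket_mid 0.71 [276, 266, 51, 64] [ 0.644 -0.24   0.06 ]
dowels_mid 0.92 [281, 72, 48, 54] [ 0.65  -0.056  0.07 ]
```

View pics/w1.png

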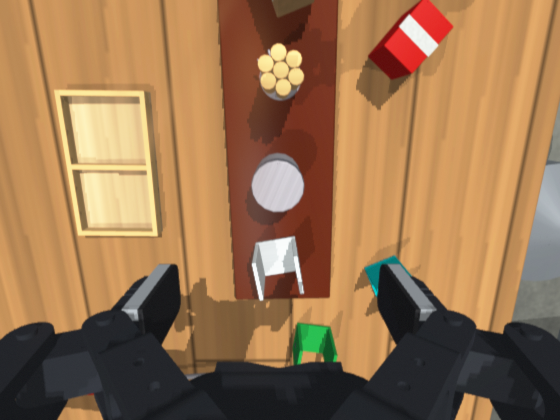

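```bash
python3 - <<'E'
from h import *
c=wshot()
f=lambda u,v,z:np.round(atz(c,u,v,z),4)
print('jar',f(278,186,.09),'dow',f(281,70,.11))
Q=np.array([f(u,v,.018) for u,v in [(56,91),(152,92),(160,235),(78,236)]]);print(Q[:,:2].tolist(),Q.mean(0))
E
```

```text
tcp [ 0.6462 -0.1497  0.2309] [-1.80e+02 -1.00e-01  9.02e+01]
jar [ 0.645  -0.1372  0.09  ] dow [ 0.647  -0.0465  0.11  ]
[[0.421, -0.0552], [0.5176, -0.0558], [0.5116, -0.2086], [0.4186, -0.2101]] [ 0.4672   -0.132425  0.018   ]
```

Call:
play_rows(
  motion=[
    [[0,0,2.5,0],[0,0,2.5,0],[0,0,2.5,0],[0,0,2.5,0],[0,0,2.5,0],[0,0,2,0],[0,0,1.5,0],[0,0,1.0,0],[0,0,0.6,0],[0,0,0,0],[0,0,0,0]],
  ],
)

```text
t: 5.2
eef_pos: [0.6469, -0.1507, 0.056]
tcp_rot: [179.9, 0.0, 90.1]
ft_force: [-0.3, 0.6, 0.4]
opening: 1.006
finger_force: 0.0
```

Call:
play_rows(
  motion=[
    [[0,0,0,0],[0,0,0,0],[0,0,0,0],[0,0,0,0],[0,0,0,0],[0,0,0,0],[0,0,0,0],[0,0,0,0]],
  ],
  gripper=0,
)

```text
t: 5.87
eef_pos: [0.6471, -0.1509, 0.0562]
tcp_rot: [179.9, 0.0, 90.1]
ft_force: [0.1, 0.3, 5.6]
opening: 0.528
finger_force: 41.9
```

Call:
play_rows(
  motion=[
    [[0,0,-1,0],[0,0,-2,0],[0,0,-2,0],[0,0,-1,0],[-0.4,-2,0,0],[-0.4,-2.6,0,0],[-0.5,-3,0,0],[-0.5,-3,0,0],[-0.5,-3,0,0],[-0.4,-2.5,0,0],[-0.4,-2,0,0],[0,0,0,0]],
  ],
)

```text
t: 6.87
eef_pos: [0.4595, -0.1828, 0.1147]
tcp_rot: [-179.7, -0.1, 89.8]
ft_force: [-0.8, 1.4, -3.8]
opening: 0.519
finger_force: 42.2
```

Call:
play_rows(
  motion=[
    [[0,0,1,0],[0,0,2,0],[0,0,2,0],[0,0,1.4,0],[0,0,1,0],[0,0,0.6,0],[0,0,0.2,0],[0,0,0,0],[0,0,0,0],[0,0,0,0]],
  ],
)

```text
t: 7.7
eef_pos: [0.4661, -0.1822, 0.0339]
tcp_rot: [179.9, 0.0, 90.1]
ft_force: [0.1, -0.5, -3.5]
opening: 0.525
finger_force: 42.1
```

Call:
play_rows(
  motion=[
    [[0,0,0.1,0],[0,0,0.1,0],[0,0,0.05,0],[0,0,0,0],[0,0,0,0]],
  ],
)

```text
t: 8.12
eef_pos: [0.4657, -0.182, 0.0311]
tcp_rot: [180.0, -0.0, 90.1]
ft_force: [-1.0, 0.4, 3.8]
opening: 0.524
finger_force: 42.6
```

Call:
play_rows(
  motion=[
    [[0,0,0,0],[0,0,0,0],[0,0,0,0],[0,0,0,0],[0,0,-1,0],[0,0,-2,0],[0,0,-3,0],[0,0,-4,0],[0,0,-4,0],[0,0,-4,0],[0,0,-2,0]],
  ],
  gripper=85,
)

```text
t: 9.03
eef_pos: [0.4666, -0.1833, 0.2357]
tcp_rot: [179.7, 0.0, 90.0]
ft_force: [1.1, -0.0, -0.6]
opening: 0.85
finger_force: 0.0
```

Call:
play_rows(
  motion=[
    [[2.6,1.4,0,0],[3.4,2,0,0],[3.4,2,0,0],[3.4,2,0,0],[3.4,2,0,0],[3.4,2,0,0],[3.4,2,0,0],[3.4,2,0,0],[2.0,1.2,0,0],[1.0,0.6,0,0],[0,0,0,0],[0,0,0,0]],
  ],
  gripper=100,
)

```text
t: 10.03
eef_pos: [0.6366, 0.1108, 0.2309]
tcp_rot: [-180.0, 0.1, 90.0]
ft_force: [0.1, -0.2, -0.3]
opening: 1.001
finger_force: 0.0
```

Call:
play_rows(
  motion=[
    [[0,0,0,0],[0,0,0,0]],
  ],
)

```text
t: 10.2
eef_pos: [0.6365, 0.1094, 0.2313]
tcp_rot: [-180.0, 0.0, 89.9]
ft_force: [0.7, -0.6, 1.3]
opening: 1.0
finger_force: 0.0
```

```bash
python3 - <<'E'
from h import *
c=wshot('w2.png')
rec(c,'tub_mid',.055);rec(c,'carton_mid',.06);rec(c,'tray3',.01)
E
```

```text
tcp [0.6365 0.1094 0.2313] [-180.     0.    89.9]
tub_mid 0.62 [284, 187, 57, 70] [0.641 0.114 0.055]
carton_mid 0.94 [374, 305, 21, 45] [ 0.737 -0.014  0.06 ]
carton_mid 0.77 [300, 273, 47, 75] [0.657 0.024 0.06 ]
tray3 0.86 [174, 347, 21, 58] [ 0.501 -0.105  0.01 ]
```

View pics/w2.png

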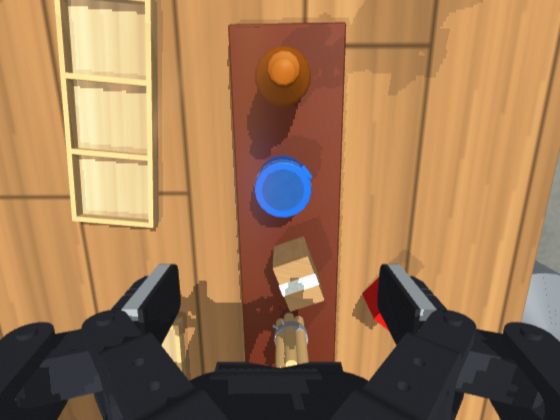

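Call:
play_rows(
  motion=[
    [[0.5,0.4,0,0],[0,0,2,0.11],[0,0,3,0.11],[0,0,3,0.11],[0,0,3,0.11],[0,0,2.5,0],[0,0,2,0],[0,0,1.5,0],[0,0,0.8,0],[0,0,0.3,0],[0,0,0,0],[0,0,0,0]],
  ],
)

```text
t: 11.4
eef_pos: [0.6421, 0.1172, 0.0509]
tcp_rot: [179.9, -0.1, 64.8]
ft_force: [0.0, 0.6, 0.3]
opening: 1.001
finger_force: 0.0
```

Call:
play_rows(
  motion=[
    [[0,0,0,0],[0,0,0,0],[0,0,0,0],[0,0,0,0],[0,0,0,0],[0,0,0,0],[0,0,0,0],[0,0,0,0]],
  ],
  gripper=0,
  squeeze=30,
)

```text
t: 12.07
eef_pos: [0.6417, 0.1174, 0.0509]
tcp_rot: [180.0, -0.1, 64.8]
ft_force: [-1.8, 0.7, 6.9]
opening: 0.6
finger_force: 31.1
```

Call:
play_rows(
  motion=[
    [[0,0,-1,0],[0,0,-2,0],[0,0,-3,0],[0,0,-2,0],[0,0,0,-0.11],[0,0,0,-0.11],[0,0,0,-0.11],[0,0,0,-0.11],[0,0,0,0]],
  ],
)

```text
t: 12.82
eef_pos: [0.6411, 0.117, 0.1304]
tcp_rot: [180.0, -0.0, 90.3]
ft_force: [0.2, 0.3, -0.8]
opening: 0.6
finger_force: 31.7
```

Call:
play_rows(
  motion=[
    [[-1.5,-1.4,0,0],[-2.5,-2,0,0],[-2.8,-2.2,0,0],[-2.8,-2.2,0,0],[-2.8,-2.2,0,0],[-2.8,-2.2,0,0],[-2.8,-2.2,0,0],[-2.3,-1.5,0,0],[-1.5,-1,0,0],[-0.5,-0.7,0,0],[0,0,0,0],[0,0,0,0]],
  ],
)

```text
t: 13.82
eef_pos: [0.4659, -0.1052, 0.13]
tcp_rot: [180.0, -0.0, 90.0]
ft_force: [-0.2, 0.9, -0.8]
opening: 0.595
finger_force: 31.8
```

Call:
play_rows(
  motion=[
    [[0,0,1,0],[0,0,2.5,0],[0,0,2.5,0],[0,0,2,0],[0,0,1.2,0],[0,0,0.6,0],[0,0,0.4,0],[0,0,0,0],[0,0,0,0]],
  ],
)

```text
t: 14.57
eef_pos: [0.4659, -0.1057, 0.028]
tcp_rot: [180.0, 0.0, 90.1]
ft_force: [0.5, -0.3, -1.3]
opening: 0.599
finger_force: 31.8
```

Call:
play_rows(
  motion=[
    [[0,0,0.1,0],[0,0,0.1,0],[0,0,0.02,0],[0,0,0,0],[0,0,0,0]],
  ],
)

```text
t: 14.98
eef_pos: [0.4655, -0.1059, 0.0258]
tcp_rot: [180.0, -0.0, 90.1]
ft_force: [0.2, 0.3, -0.1]
opening: 0.597
finger_force: 31.7
```

Call:
play_rows(
  motion=[
    [[0,0,0,0],[0,0,0,0],[0,0,0,0],[0,0,0,0],[0,0,-1,0],[0,0,-2,0],[0,0,-4,0],[0,0,-4,0],[0,0,-4,0],[0,0,-4,0],[0,0,-1.5,0]],
  ],
  gripper=85,
)

```text
t: 15.9
eef_pos: [0.4673, -0.1071, 0.2362]
tcp_rot: [179.6, -0.0, 90.0]
ft_force: [1.8, 0.0, -0.5]
opening: 0.853
finger_force: 0.0
```

Call:
play_rows(
  motion=[
    [[0.5,1.5,0,0],[0.6,2.5,0,0],[0.8,3,0,0],[0.8,3,0,0],[0.8,3,0,0],[0.6,2.5,0,0],[0.5,1.9,0,0],[0.2,1,0,0],[0,0,0,0],[0,0,0,0],[0,0,0,0],[0,0,0,0]],
  ],
  gripper=100,
)

```text
t: 16.9
eef_pos: [0.648, -0.0586, 0.231]
tcp_rot: [-180.0, -0.0, 90.0]
ft_force: [-0.5, 0.2, 0.1]
opening: 1.002
finger_force: 0.0
```

```bash
python3 - <<'E'
from h import *
c=wshot('w3.png')
rec(c,'dowels_mid',.07);rec(c,'carton_mid',.06)
E
```

```text
tcp [ 0.648  -0.0586  0.231 ] [-180.   -0.   90.]
dowels_mid 0.83 [279, 196, 41, 56] [ 0.648 -0.06   0.07 ]
carton_mid 0.77 [285, 98, 58, 75] [0.654 0.027 0.06 ]
carton_mid 0.57 [400, 157, 76, 66] [ 0.761 -0.025  0.06 ]
```

View pics/w3.png

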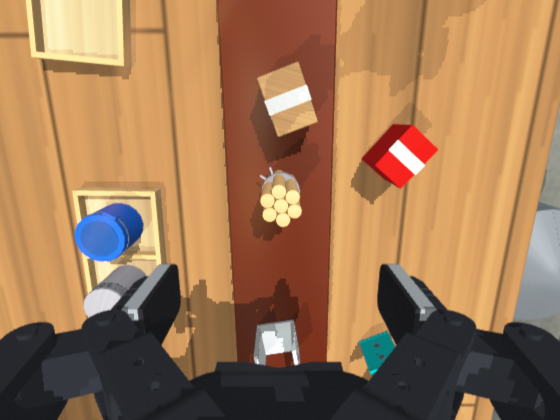

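```bash
python3 - <<'E'
from h import *
c=wshot()
print(atz(c,281,206,.11))
Q=np.array([atz(c,u,v,.086) for u,v in [(258,78),(300,63),(316,122),(274,136)]])[:,:2]
print(Q.round(4).tolist(),Q.mean(0))
for a,b in [(0,1),(3,2),(1,2),(0,3)]:
    d=Q[b]-Q[a];print(np.linalg.norm(d),np.degrees(np.arctan2(d[1],d[0])))
E
```

```text
tcp [ 0.6486 -0.0581  0.231 ] [180.  -0.  90.]
[ 0.65010612 -0.05829218  0.11      ]
[[0.6315, 0.0421], [0.6652, 0.0532], [0.6793, 0.0078], [0.6443, -0.0036]] [0.65508456 0.02486427]
0.03545771366439375 18.35073859118721
0.03686787441610077 18.016584455908514
0.04757531120224972 -72.71963400712349
0.047407735067322085 -74.42797074745316
```

Call:
play_rows(
  motion=[
    [[0,0.1,1,0],[0,0,2.5,0],[0,0,2.5,0],[0,0,2.5,0],[0,0,2.5,0],[0,0,2,0],[0,0,1.5,0],[0,0,1,0],[0,0,0.6,0],[0,0,0,0],[0,0,0,0]],
  ],
)

```text
t: 18.02
eef_pos: [0.6506, -0.058, 0.0699]
tcp_rot: [180.0, 0.0, 90.1]
ft_force: [-0.7, -0.0, 0.6]
opening: 1.0
finger_force: 0.0
```

Call:
play_rows(
  motion=[
    [[0,0,0,0],[0,0,0,0],[0,0,0,0],[0,0,0,0],[0,0,0,0],[0,0,0,0],[0,0,0,0],[0,0,0,0],[0,0,0,0],[0,0,0,0]],
  ],
  gripper=0,
  squeeze=30,
)

```text
t: 18.85
eef_pos: [0.6506, -0.0578, 0.0701]
tcp_rot: [180.0, -0.0, 90.1]
ft_force: [-1.3, 1.1, 6.2]
opening: 0.411
finger_force: 31.2
```

Call:
play_rows(
  motion=[
    [[0,0,-1,0],[0,0,-2,0],[0,0,-3,0],[0,0,-2,0],[0,-1,-1,0],[0,-2,0,0],[0,-3,0,0],[0,0,0,0]],
  ],
)

```text
t: 19.52
eef_pos: [0.5844, -0.0587, 0.1591]
tcp_rot: [-179.7, -0.1, 89.9]
ft_force: [-0.3, -1.2, -1.4]
opening: 0.413
finger_force: 30.8
```

Call:
play_rows(
  motion=[
    [[1,-1,0,0],[2,-1.7,0,0],[2.5,-2,0,0],[2.5,-2,0,0],[2.5,-2,0,0],[2.5,-2,0,0],[1.9,-1.9,0,0],[1,-1,0,0],[0,0,0,0],[0,0,0,0],[0,0,0,0]],
  ],
)

```text
t: 20.43
eef_pos: [0.4549, 0.1003, 0.16]
tcp_rot: [179.9, 0.0, 90.0]
ft_force: [-0.5, -0.4, -0.3]
opening: 0.415
finger_force: 30.8
```

```bash
python3 - <<'E'
from h import *
c=wshot('w4.png'); np.savez('w4.npz',**{k:np.array(c[k]) for k in('mtx','R','t')})
E
```

```text
tcp [0.4549 0.1003 0.16  ] [179.9   0.   90. ]
```

View pics/w4.png

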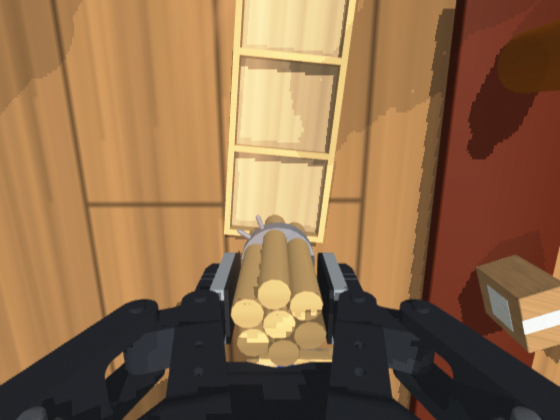

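```bash
python3 - <<'E'
from h import *
c=dict(np.load('w4.npz'))
for u,v in [(225,237),(323,242),(231,148),(334,155),(237,54),(344,62)]: print(u,v,atz(c,u,v,.018).round(4))
E
```

```text
225 237 [0.406  0.0654 0.018 ]
323 242 [0.495  0.0606 0.018 ]
231 148 [0.4145 0.145  0.018 ]
334 155 [0.5015 0.1392 0.018 ]
237 54 [0.422  0.2176 0.018 ]
344 62 [0.5061 0.2119 0.018 ]
```

Call:
play_rows(
  motion=[
    [[0.2,0,1,0],[0,0,2.5,0],[0,0,2.5,0],[0,0,2.5,0],[0,0,1.5,0],[0,0,0.8,0],[0,0,0.4,0],[0,0,0.2,0],[0,0,0,0],[0,0,0,0],[0,0,0,0]],
  ],
)

```text
t: 21.4
eef_pos: [0.4548, 0.1033, 0.0463]
tcp_rot: [179.9, -0.0, 90.1]
ft_force: [-0.5, 0.4, -0.7]
opening: 0.415
finger_force: 31.1
```

Call:
play_rows(
  motion=[
    [[0,0,0.1,0],[0,0,0.03,0],[0,0,0,0],[0,0,0,0]],
  ],
)

```text
t: 21.73
eef_pos: [0.4547, 0.1034, 0.045]
tcp_rot: [179.9, -0.1, 90.1]
ft_force: [-1.3, 1.0, 7.0]
opening: 0.412
finger_force: 31.5
```

Call:
play_rows(
  motion=[
    [[0,0,0,0],[0,0,0,0],[0,0,0,0],[0,0,0,0],[0,0,-1,0],[0,0,-2,0],[0,0,-4,0],[0,0,-4,0],[0,0,-4,0],[0,0,-2.5,0],[0,0,-1,0]],
  ],
  gripper=80,
)

```text
t: 22.65
eef_pos: [0.456, 0.1032, 0.2336]
tcp_rot: [179.7, -0.2, 90.0]
ft_force: [1.3, 0.7, -0.0]
opening: 0.802
finger_force: 0.0
```

Call:
play_rows(
  motion=[
    [[-1.5,0.9,0,0],[-2.5,1.4,0,0],[-3.2,1.8,0,0],[-3.2,1.8,0,0],[-3.2,1.8,0,0],[-3.2,1.8,0,0],[-3.2,1.8,0,0],[-3.2,1.8,0,0],[-3,1.7,0,0],[-2.5,1.4,0,0],[-1.6,0.9,0,0],[-1,0.6,0,0]],
  ],
  gripper=100,
)

```text
t: 23.65
eef_pos: [0.6311, -0.2127, 0.2285]
tcp_rot: [-179.9, 0.1, 89.9]
ft_force: [-1.4, 0.2, 0.5]
opening: 0.997
finger_force: 0.0
```

Call:
play_rows(
  motion=[
    [[0,1,0,0],[0,0.4,0,0],[0,0,0,0],[0,0,0,0],[0,0,0,0]],
  ],
)

```text
t: 24.07
eef_pos: [0.645, -0.2088, 0.2292]
tcp_rot: [-180.0, -0.0, 90.1]
ft_force: [0.1, 0.4, 0.4]
opening: 0.996
finger_force: 0.0
```

```bash
python3 - <<'E'
from h import *
c=wshot('w5.png'); np.savez('w5.npz',**{k:np.array(c[k]) for k in('mtx','R','t')})
rec(c,'bracket_mid',.0575)
i=cv2.imread('pics/w5.png')[60:360,150:450]; cv2.imwrite('pics/w5c.png',cv2.resize(i,(600,600),interpolation=cv2.INTER_CUBIC))
E
```

```text
tcp [ 0.645  -0.2088  0.2292] [-180.    -0.    90.1]
bracket_mid 0.67 [280, 227, 53, 59] [ 0.646 -0.244  0.057]
bracket_mid 0.58 [402, 249, 65, 55] [ 0.77  -0.267  0.057]
bracket_mid 0.56 [315, 321, 48, 59] [ 0.684 -0.351  0.057]
```

View pics/w5c.png

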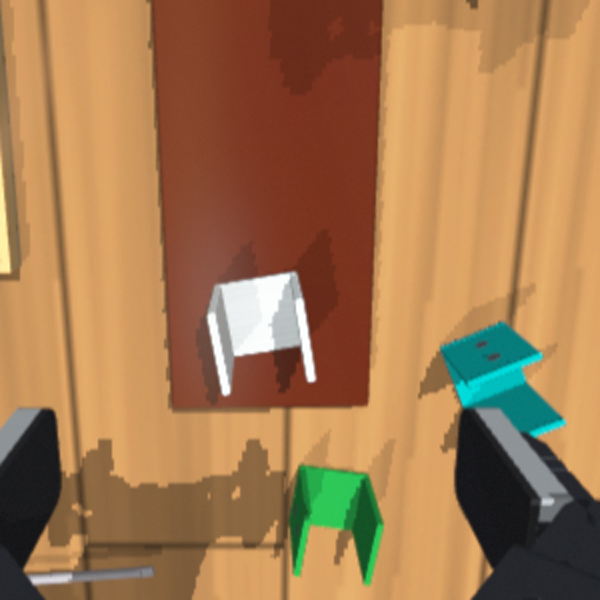

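```bash
python3 - <<'E'
from h import *
c=dict(np.load('w5.npz'))
Q=np.array([atz(c,150+u/2,60+v/2,.085)[:2] for u,v in [(212,316),(226,392),(312,380),(299,300)]]);print(Q.round(4).tolist(),Q.mean(0))
for a,b in [(0,1),(3,2),(0,3),(1,2)]:
    d=Q[b]-Q[a];print(np.linalg.norm(d),np.degrees(np.arctan2(d[1],d[0])))
B=np.array([atz(c,150+u/2,60+v/2,.034)[:2] for u,v in [(219,282),(296,272)]]);print(B)
E
```

```text
[[0.6241, -0.2263], [0.63, -0.2632], [0.6698, -0.2571], [0.6631, -0.2188]] [ 0.64675812 -0.24133957]
0.03734989542137039 -80.92109415991695
0.03894045958998053 -80.05316008655333
0.039697797722113855 10.949587317393497
0.04026754609977053 8.665967054563586
[[ 0.62446915 -0.22324573]
 [ 0.66456998 -0.21781586]]
```

Call:
play_rows(
  motion=[
    [[-1,0.2,0,0],[-1.5,0,0,0],[-0.7,0,0,-0.083],[0,0,1,-0.083],[0,0,3,0],[0,0,3,0],[0,0,3,0],[0,0,3,0],[0,0,2,0],[0,0,1.4,0],[0,0,0.7,0],[0,0,0.3,0]],
  ],
)

```text
t: 25.17
eef_pos: [0.6472, -0.2422, 0.0546]
tcp_rot: [-180.0, -0.0, 99.5]
ft_force: [-0.4, 0.3, 0.0]
opening: 1.003
finger_force: 0.0
```

Call:
play_rows(
  motion=[
    [[0,0,0,0],[0,0,0,0],[0,0,0,0],[0,0,0,0]],
  ],
)

```text
t: 25.5
eef_pos: [0.6482, -0.2421, 0.0566]
tcp_rot: [179.9, 0.0, 99.6]
ft_force: [-0.9, -0.3, 0.2]
opening: 0.998
finger_force: 0.0
```

Call:
play_rows(
  motion=[
    [[0,0,0,0],[0,0,0,0],[0,0,0,0],[0,0,0,0],[0,0,0,0],[0,0,0,0],[0,0,0,0],[0,0,0,0],[0,0,0,0]],
  ],
  gripper=0,
  squeeze=35,
)

```text
t: 26.25
eef_pos: [0.6476, -0.2419, 0.0556]
tcp_rot: [180.0, 0.0, 99.6]
ft_force: [0.0, 0.5, 4.8]
opening: 0.512
finger_force: 37.4
```

Call:
play_rows(
  motion=[
    [[0,0,-1,0],[0,0,-2,0],[0,0,-3,0],[0,0,-3,0],[0,0,-2,0.05],[0,0,-1,0.1],[0,0,0,0.1],[0,0,0,0]],
  ],
)

```text
t: 26.92
eef_pos: [0.6475, -0.2416, 0.1761]
tcp_rot: [180.0, 0.0, 85.1]
ft_force: [-0.6, -0.2, -2.8]
opening: 0.509
finger_force: 36.8
```

Call:
play_rows(
  motion=[
    [[1,-0.6,0,0],[2,-1.1,0,0],[3,-1.6,0,0],[3.2,-1.7,0,0],[3.2,-1.7,0,0],[3.2,-1.7,0,0],[3.2,-1.7,0,0],[3.2,-1.7,0,0],[3.2,-1.7,0,0],[3.2,-1.7,0,0],[3.2,-1.7,0,0],[3,-1.7,0,0]],
  ],
)

```text
t: 27.92
eef_pos: [0.4884, 0.1206, 0.1747]
tcp_rot: [-179.9, 0.0, 85.5]
ft_force: [1.2, 2.1, -1.9]
opening: 0.511
finger_force: 36.8
```

Call:
play_rows(
  motion=[
    [[2.6,-1.5,0,0],[1.6,-1.2,0,0],[0.5,-0.8,0,0],[0,0,0,0],[0,0,0,0],[0,0,0,0],[0,0,0,0]],
  ],
)

```text
t: 28.5
eef_pos: [0.4605, 0.1666, 0.1754]
tcp_rot: [180.0, 0.0, 85.1]
ft_force: [0.2, 0.7, -1.9]
opening: 0.509
finger_force: 36.8
```

Call:
play_rows(
  motion=[
    [[1.1,0.1,1,0],[0,0,2.5,0],[0,0,3,0],[0,0,3,0],[0,0,2.2,0],[0,0,1.4,0],[0,0,0.8,0],[0,0,0.3,0],[0,0,0.1,0],[0,0,0,0],[0,0,0,0],[0,0,0,0]],
  ],
)

```text
t: 29.5
eef_pos: [0.4624, 0.1794, 0.0332]
tcp_rot: [179.9, -0.1, 85.2]
ft_force: [-0.1, -0.5, -2.0]
opening: 0.506
finger_force: 36.8
```

Call:
play_rows(
  motion=[
    [[0,0,0.1,0],[0,0,0.1,0],[0,0,0.05,0],[0,0,0,0],[0,0,0,0]],
  ],
)

```text
t: 29.92
eef_pos: [0.462, 0.1794, 0.0305]
tcp_rot: [180.0, -0.1, 85.2]
ft_force: [-1.6, 0.8, 7.0]
opening: 0.511
finger_force: 37.9
```

Call:
play_rows(
  motion=[
    [[0,0,0,0],[0,0,0,0],[0,0,0,0],[0,0,0,0],[0,0,-1,0],[0,0,-2,0],[0,0,-4,0],[0,0,-4,0],[0,0,-4,0],[0,0,-3,0],[0,0,-2,0]],
  ],
  gripper=85,
)

```text
t: 30.83
eef_pos: [0.4629, 0.1788, 0.2335]
tcp_rot: [179.8, -0.2, 85.2]
ft_force: [0.0, 0.1, -0.1]
opening: 0.846
finger_force: 0.0
```

Call:
play_rows(
  motion=[
    [[-1,1.4,0,0],[-1.8,2.6,0,0],[-2.2,3.3,0,0],[-2.2,3.3,0,0],[-2.2,3.3,0,0],[-2,3,0,0],[-1.5,2.3,0,0],[-0.8,1.2,0,0],[0,0,0,-0.095],[0,0,0,-0.095],[0,0,0,-0.095],[0,0,0,-0.095]],
  ],
  gripper=100,
)

```text
t: 31.83
eef_pos: [0.6534, 0.0252, 0.2303]
tcp_rot: [-180.0, 0.0, 107.2]
ft_force: [-0.7, 0.8, 0.4]
opening: 1.001
finger_force: 0.0
```

Call:
play_rows(
  motion=[
    [[0,0,0,0],[0,0,0,0],[0,0,0,0],[0,0,0,0]],
  ],
)

```text
t: 32.17
eef_pos: [0.6536, 0.0257, 0.23]
tcp_rot: [-180.0, 0.0, 106.9]
ft_force: [0.9, -0.7, 0.2]
opening: 1.003
finger_force: 0.0
```

```bash
python3 - <<'E'
from h import *
c=wshot('w6.png'); np.savez('w6.npz',**{k:np.array(c[k]) for k in('mtx','R','t')})
rec(c,'carton_mid',.058)
i=cv2.imread('pics/w6.png'); p=proj(c,[.655,.025,.086]);print(p)
E
```

```text
tcp [0.6536 0.0257 0.23  ] [-180.     0.   106.9]
carton_mid 0.8 [278, 196, 40, 66] [0.654 0.022 0.058]
carton_mid 0.59 [364, 264, 56, 65] [ 0.76  -0.021  0.058]
carton_mid 0.58 [113, 55, 127, 109] [0.481 0.101 0.058]
[280.13533025 200.33486538]
```

View pics/w6.png

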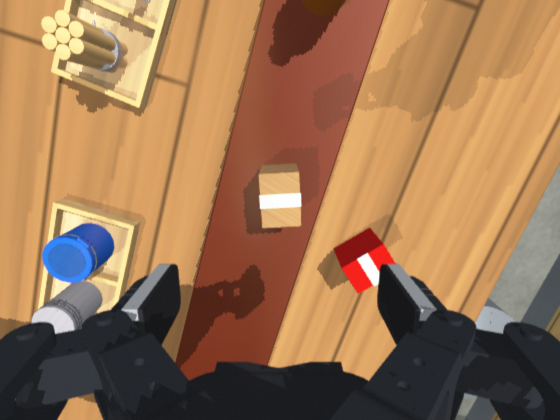

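Call:
play_rows(
  motion=[
    [[0,0.1,1,0],[0,0,2.5,0],[0,0,3,0],[0,0,3,0],[0,0,3,0],[0,0,2,0],[0,0,1.5,0],[0,0,1,0],[0,0,0.5,0],[0,0,0,0],[0,0,0,0],[0,0,0,0]],
  ],
)

```text
t: 33.27
eef_pos: [0.6557, 0.0259, 0.0561]
tcp_rot: [179.9, 0.0, 107.0]
ft_force: [0.4, 0.6, 0.5]
opening: 0.997
finger_force: 0.0
```

Call:
play_rows(
  motion=[
    [[0,0,0,0],[0,0,0,0],[0,0,0,0],[0,0,0,0],[0,0,0,0],[0,0,0,0],[0,0,0,0],[0,0,0,0],[0,0,0,0],[0,0,0,0]],
  ],
  gripper=0,
  squeeze=35,
)

```text
t: 34.1
eef_pos: [0.6549, 0.026, 0.0553]
tcp_rot: [180.0, -0.0, 107.0]
ft_force: [-1.7, -0.1, 5.7]
opening: 0.422
finger_force: 34.9
```

Call:
play_rows(
  motion=[
    [[0,0,-1,0],[0,0,-2,0],[0,0,-3,0],[0,0,-3,0],[0,0,-2,0.095],[0,0,-1,0.095],[0,0,0,0.095],[0,0,0,0.095],[0,0,0,0]],
  ],
)

```text
t: 34.85
eef_pos: [0.6543, 0.0262, 0.175]
tcp_rot: [-180.0, 0.0, 85.1]
ft_force: [-0.5, -0.5, -1.9]
opening: 0.422
finger_force: 34.5
```

Call:
play_rows(
  motion=[
    [[1,-1.2,0,0],[1.8,-2,0,0],[2.3,-2.3,0,0],[2.6,-2.5,0,0],[2.6,-2.5,0,0],[2.6,-2.5,0,0],[2.6,-2.5,0,0],[2.4,-2.2,0,0],[1.8,-1.6,0,0],[1.2,-1.0,0,0],[0,0,0,0],[0,0,0,0]],
  ],
)

```text
t: 35.85
eef_pos: [0.469, 0.2517, 0.1748]
tcp_rot: [-180.0, 0.0, 85.5]
ft_force: [0.6, -0.7, -1.5]
opening: 0.421
finger_force: 34.6
```

Call:
play_rows(
  motion=[
    [[0,0,0,0],[0,0,0,0],[0,0,0,0]],
  ],
)

```text
t: 36.1
eef_pos: [0.4704, 0.2498, 0.1749]
tcp_rot: [180.0, 0.0, 85.1]
ft_force: [-0.8, -0.1, -1.8]
opening: 0.42
finger_force: 34.6
```

Call:
play_rows(
  motion=[
    [[0.2,-0.2,1,0],[0,0,2.5,0],[0,0,3,0],[0,0,3,0],[0,0,2.2,0],[0,0,1.4,0],[0,0,0.7,0],[0,0,0.4,0],[0,0,0.1,0],[0,0,0,0],[0,0,0,0],[0,0,0,0]],
  ],
)

```text
t: 37.1
eef_pos: [0.4684, 0.2536, 0.0326]
tcp_rot: [179.9, -0.1, 85.2]
ft_force: [-0.5, 0.0, -1.5]
opening: 0.419
finger_force: 34.6
```

Call:
play_rows(
  motion=[
    [[0,0,0.1,0],[0,0,0.1,0],[0,0,0.03,0],[0,0,0,0],[0,0,0,0]],
  ],
)

```text
t: 37.52
eef_pos: [0.4681, 0.2536, 0.0303]
tcp_rot: [180.0, -0.1, 85.3]
ft_force: [-2.9, 0.1, 6.5]
opening: 0.422
finger_force: 35.5
```

Call:
play_rows(
  motion=[
    [[0,0,0,0],[0,0,0,0],[0,0,0,0],[0,0,0,0],[0,0,-1,0],[0,0,-2,0],[0,0,-4,0],[0,0,-4,0],[0,0,-4,0],[0,0,-4,0],[0,0,-2,0]],
  ],
  gripper=85,
)

```text
t: 38.43
eef_pos: [0.4697, 0.2531, 0.2445]
tcp_rot: [179.8, -0.2, 85.2]
ft_force: [1.0, 0.5, -0.1]
opening: 0.852
finger_force: 0.0
```

Call:
play_rows(
  motion=[
    [[0,2,0,0],[0,3,0,0],[0,3,0,0],[0,3,0,0],[0,3,0,0],[0,2,0,0],[0,1,0,0],[0,0,0,0],[0,0,0,0],[0,0,0,0]],
  ],
)

```text
t: 39.27
eef_pos: [0.636, 0.2395, 0.2396]
tcp_rot: [-179.9, -0.0, 85.3]
ft_force: [0.3, -0.8, -0.0]
opening: 0.851
finger_force: 0.0
```

```bash
python3 - <<'E'
from h import *
for n in('top','side'): shot(n,n+'9.png')
a=cv2.resize(cv2.imread('pics/top9.png')[110:300,80:460],(760,380),interpolation=cv2.INTER_CUBIC)
b=cv2.resize(cv2.imread('pics/side9.png')[150:320,160:320],(564,600),interpolation=cv2.INTER_CUBIC)
cv2.imwrite('pics/top9c.png',a);cv2.imwrite('pics/side9c.png',b)
E
```

```text
(no output)
```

View pics/top9c.png

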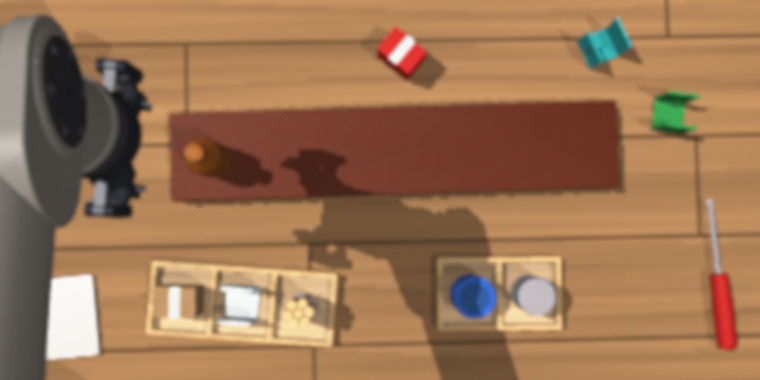

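View pics/side9c.png

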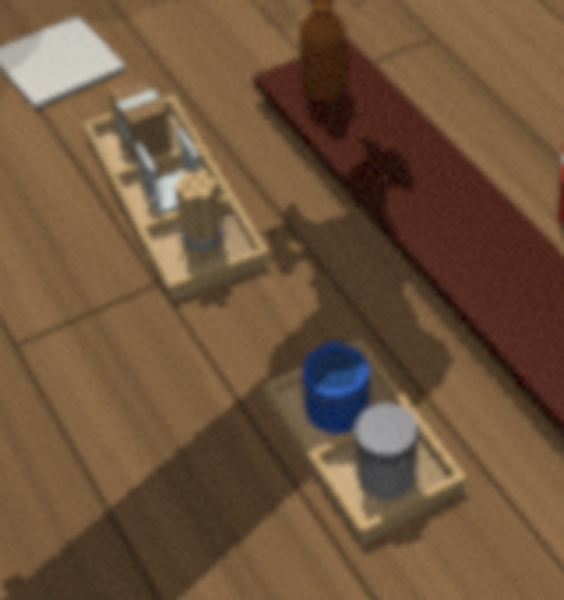

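Both trays hold their kits, each thing upright in its own compartment. In the top crop the carton is at (185,300), the bracket at (240,302), the dowels at (300,310), the tub at (472,296) and the jar at (535,295). The bottle, tile and screwdriver look untouched, and the gripper is clear.

```bash
python3 -c "
from cell import *
print(close_job())"
```

```text
the job is handed in; nothing more can be done
None
```

The job is handed in: the jar and tub stand in the two-compartment tray, and the dowels, grey bracket and brown carton stand in the three-compartment tray, each upright in its own compartment, with everything else left alone.

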